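Lay a bent tube on the V-rests of a measuring fixture

ROBOT

A 7-joint arm with a two-finger parallel gripper is mounted at the origin on the work surface. World frame = base frame: x ahead of the robot, y to its left, z up, the work surface at z = 0. Lengths are in mm, angles in rad, forces in N, time in s.
With the tool pointing down it reaches from about 425 to 875 mm from the base axis. Payload 9.9 kg.
Tool frame: the origin (TCP) lies on the front face of the gripper's body, between the roots of the fingers; the fingertips stand 73 mm ahead of it and the grasp point (between the pads) lies 54 mm ahead of it; z points along the fingers, y is the direction in which the jaws open and shut (so a half turn about z gives the same grasp; the last joint's range is limited). The gripper opens to 85 mm and grips with 20 to 120 N. Pads are 22 mm wide; open, the fingers measure 114 mm over their backs; the gripper's body (76 mm by 85 mm) begins 54 mm behind the grasp point. The pads swing forward as they close: fully open they stand 13 mm farther back than shut.
Start: joints at [1.087, 0.576, 0.025, 1.437, -0.015, 1.129, -0.057], TCP at [262.738, -621.772, 303.889] pointing down, gripper open.
Joint ranges: [-2.76, 2.76], [-0.34, 2.15], [-1.52, 1.57], [0.19, 2.46], [-1.09, 4.23], [0.17, 1.99], [-2.82, 2.82]. Speed limits (rad/s): [2.22, 2.22, 3.01, 3.01, 3.14, 3.14, 3.14].

INTERFACE

Orientations are given as a unit quaternion [w, x, y, z].
In Python, from station import r gives the robot as it stands.
- The arm moves only by the shell command python3 -m creep 'ROWS' [FORCE]. ROWS is a JSON object of lists of equal length, an entry for each row: "grip": the finger opening in cm, from 0 to 8.54; "linear": the shift along the tool's x, y, z in cm, a list of three; "yaw": the turn about the tool's z in degrees. In form: {"grip": [grip, ...], "linear": [[x, y, z], ...], "yaw": [yaw, ...]}. A call has exactly 8 rows; each row shifts and turns the commanded pose from where the row before left it, along the tool's axes as they then stand; what a row does not reach is not made up. A row lasts 1/8 s, in which the tool goes at most 62.5 mm and 10.7 degrees, less where a joint would pass 70% of its speed; a pose out of reach is approached as far as the arm can. A call with a gripper value outside its range is refused whole. The fingers move at their own pace and stop on an object; FORCE is the grip in N (left out, the last holds). Time passes only in rows, so rows that do not move let the fingers close, or fill a call up. It gives the time, the measured TCP pose, the force and the opening at its end, in the units of the state.
- r.get_state(): the state, without advancing time (a new reading comes with each control period).
- r.snapshot(name): name is "side" or "top"; returns a dict with "frame" (384x512x3 uint8, blue, green, red), "z_map" (384x512 float32, mm along the optical axis (not along the pixel's ray), 0 where there is no reading), "vfov" (degrees; the focal length in pixels is half the picture's height over the tangent of half this angle, whatever the lens; pixels are square), "cx", "cy" (the principal point, pixels), "k1" (the pictures are not rectified: a ray, as slopes to the right and down, at radius r is drawn at 1 + k1 r^2 times it, then the intrinsics apply), "R" (3x3) and "t" (3): a world point X has camera coordinates R X + t. Camera axes: x right, y down, z forward; pixel columns grow to the right and rows downward; lengths in mm; the calibration is good to about 2 mm. A picture is of the moment at which its call begins.
- r.sign_off(): hands the job in, once; it reports no verdict.
The state is a dict: "clock": time; "q": joint angles; "dq": joint speeds; "effort": joint torques, N m; "position": TCP position; "eef_rot": TCP orientation; "contact_force": force on the tool from outside, world axes, zero at the start; "wrist_torque": the same for the moment, N m; "opening": finger opening in mm.
Only numpy, scipy, OpenCV 4.12 (cv2) and the standard library are available. Lean on these libraries where they do the work, as an engineer would, in place of code of your own. Each camera call takes 0.05 s, during which the arm holds its last target. There are 200 camera calls.

TASK

Pick up the bent steel tube from the table and set it down gently on the three V-shaped rests of the measuring fixture, with its orange-banded end over the orange rest, so that it lies level and fully down in the bottom of all three Vs, then let go. Do not disturb the trackball, the caliper or the reference ball on its stand.

Things in the scene. Friction and masses are not known exactly. Their poses are not given: they have to be found in the camera images.
- tube: Loose bent steel tube, 18 mm diameter, 220 g, flat on the table. Long leg (orange band at its end) with axis from (-155, -20) to the corner (45, -20) mm in this frame; short leg from there at 50 degrees to (129, 80) mm; bend radius 40 mm. Origin: within 10 mm of the centre of mass in plan, 9 mm below the tube's axis, inside the bend. z up, x along the long leg from band to bend.
- tube_grip (a point): A good place to grasp: point on the axis of the tube's long leg, 100 mm from the banded end, at (-55, -20, 9) mm in the tube's frame; when seated it hangs free between the orange and the first blue rest.
- tube_p1 (a point): Point on the tube's axis, on the long leg 30 mm from its banded end, at (-125, -20, 9) mm in the tube's frame; belongs at point rest1. Axes as the tube's.
- tube_p2 (a point): Point on the tube's axis, on the long leg 40 mm before the corner, at (5, -20, 9) mm in the tube's frame; belongs at point rest2.
- tube_p3 (a point): Point on the tube's axis, on the short leg 90 mm past the corner, at (103, 49, 9) mm in the tube's frame; belongs at point rest3.
- fixture: Measuring fixture, fixed: base plate 290 x 118 x 12 mm, three posts with V-rests open at the top (one orange, two blue). Each V is 14 mm long, walls 40 degrees from vertical, bottom at 70 mm, top at 98 mm, mouth 46 mm wide. Origin: on the underside of the plate, z up. A seated tube has its x, y axes parallel to these and its origin 75 mm straight above this one.
- rest1 (a point): Orange rest: where the tube's axis lies when seated, 84 mm above the table, at (-125, -20) mm in the fixture's frame; its V runs along the fixture's x.
- rest2 (a point): Middle blue rest: where the tube's axis lies when seated, 84 mm above the table, at (5, -20) mm in the fixture's frame; its V runs along the fixture's x.
- rest3 (a point): Outer blue rest: where the tube's axis lies when seated, 84 mm above the table, at (103, 49) mm in the fixture's frame; its V runs at 50 degrees from the fixture's x towards its y.
- trackball: Bystander: grey and black trackball mouse with a red ball, 130 x 78 x 55 mm, loose. Origin under its centre.
- caliper: Bystander: digital caliper lying flat, about 230 x 70 x 12 mm, loose. Origin under the middle of its beam; x along the beam.
- ball_stand: Bystander: white reference ball, 25 mm, on a steel stem on a black round foot 64 mm across, 89 mm tall in all, loose. Origin under the foot.

How it is judged (in metres and radians):
At the end, for the whole second after the job is handed in: The tube lies at rest on the fixture, released: each of its three marked points is within 6 mm of its place in the bottom of its V-rest (banded end on the orange rest), and the bystanders are where they were, within 30 mm (distance between tube_p1 and rest1 below 0.006 m and distance between tube_p2 and rest2 below 0.006 m and distance between tube_p3 and rest3 below 0.006 m and contact force between tube and fixture above 0.5 N and linear speed of tube below 0.02 m/s and angular speed of tube below 0.1 rad/s); the robot touches nothing.
It fails at once if the trackball is disturbed (moved more than 30 mm) (distance of trackball from where it was at the start of the episode above 0.03 m).
It fails at once if the caliper is disturbed (moved more than 30 mm) (distance of caliper from where it was at the start of the episode above 0.03 m).
It fails at once if the reference ball stand is disturbed (moved more than 30 mm) (distance of ball_stand from where it was at the start of the episode above 0.03 m).
It fails at once if the tube is pressed hard onto the fixture (more than 60 N) (contact force between tube and fixture above 60 N).
It fails at once if the tube is dropped or slammed onto the fixture (faster than 0.45 m/s when over its place and less than 20 mm above being seated) (linear speed of tube above 0.45 m/s and horizontal distance between tube and fixture below 0.05 m and z of tube in the frame of fixture below 0.095 m).
It also fails if it takes over 38 s, if anything falls off the work surface, if the arm or the gripper's body presses on something with over 40 N, if the wrist force passes 120 N, or if a joint passes its speed limit or range.

## Working session

There is one attempt and no reset: what is moved stays moved. The work goes in short steps, Python scripts to look and compute and a shell command to move; the robot and the scene stay as the last step left them, time stands still between calls to the robot, and variables do not carry over. Pictures are saved under pics/ and viewed, about 8 in all and at most 12, crops included, and the job is handed in when it is done.

```bash
ls; mkdir -p pics; python3 - <<'E'
from station import r
import cv2,pickle
s=r.get_state();print(s)
for n in("top","side"):
    d=r.snapshot(n);cv2.imwrite(f"pics/{n}0.png",d["frame"]);pickle.dump(d,open(f"{n}0.pkl","wb"))
    print(n,d["vfov"],d["cx"],d["cy"],d["k1"],d["R"],d["t"])
E
```

```text
pics
{'clock': 0.0, 'q': array([ 1.08721213,  0.57654702,  0.02483066,  1.43792003, -0.01497445,
        1.12900113, -0.05651401]), 'dq': array([-0.00159351, -0.00029201,  0.00011048, -0.00048416, -0.00061222,
        0.00028046, -0.00071169]), 'effort': array([-2.53130174e-04, -7.65772319e+01,  2.25030027e+00, -2.85966164e+01,
        1.52877183e-02,  1.25213907e-02,  2.59460541e-05]), 'position': array([ 262.6028449 , -621.45662795,  303.02800097]), 'eef_rot': array([-8.16733128e-04,  9.80083476e-01,  1.98584150e-01, -2.18938894e-04]), 'contact_force': array([-0.8670082 , -0.06074209, -0.24807858]), 'wrist_torque': array([-0.05552361, -0.02060893,  0.03053861]), 'opening': 85.66671043619513}
top 57.4334284203887 256.2515213231908 194.49850695685848 -0.07406027552324514 [[-0.02473961 -0.99966458 -0.00766071]
 [-0.99539226  0.02534256 -0.09247704]
 [ 0.09264016  0.00533756 -0.99568535]] [ 40.43511811 589.12662024 738.21794934]
side 45.67710997212979 261.69436858250543 192.84212138234062 0.05571403135896845 [[-0.78754259 -0.61610363  0.0138921 ]
 [-0.47988557  0.59896537 -0.64105408]
 [ 0.38663486 -0.511524   -0.76736998]] [480.71266493 318.05798869 868.81934087]
```

View pics/top0.png

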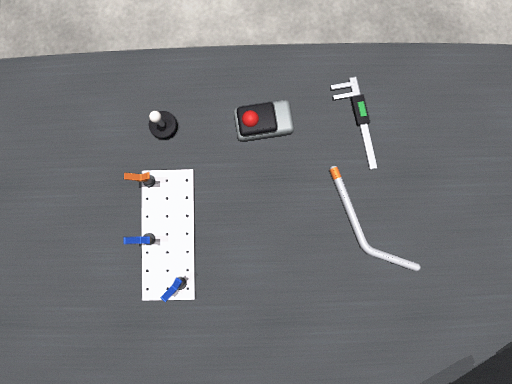

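View pics/side0.png

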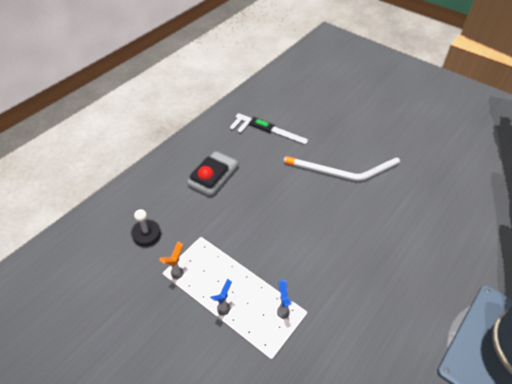

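The top view shows the tube's band at (334,172), its corner near (366,248) and its far end at (417,267). The fixture plate spans columns 141–194 and rows 170–300, with the orange V at (137,177) and the blue Vs at (137,240) and (172,290). The side view agrees with this. Next I'll measure both.

```bash
cat > h.py <<'E'
import numpy as np,cv2
def K(d):
    f=d["frame"].shape[0]/2/np.tan(np.radians(d["vfov"])/2)
    return np.array([[f,0,d["cx"]],[0,f,d["cy"]],[0,0,1.]])
def slopes(d,uv):
    return cv2.undistortPoints(np.asarray(uv,float).reshape(-1,1,2),K(d),np.array([d["k1"],0,0,0.])).reshape(-1,2)
def plane(d,uv,z):
    s=slopes(d,uv);w=np.c_[s,np.ones(len(s))]@d["R"];c=-d["R"].T@d["t"]
    return c+w*((z-c[2])/w[:,2])[:,None]
def depth(d,uv):
    uv=np.asarray(uv,int);Z=d["z_map"][uv[:,1],uv[:,0]];k=Z>0;s=slopes(d,uv[k])
    return (np.c_[s,np.ones(len(s))]*Z[k][:,None]-d["t"])@d["R"]
def pix(m):
    v,u=np.nonzero(m);return np.c_[u,v]
def blobs(m,amin=15):
    n,l,s,c=cv2.connectedComponentsWithStats(m.astype(np.uint8))
    return sorted([(s[i,4],tuple(c[i].round(1)),l==i) for i in range(1,n) if s[i,4]>=amin],key=lambda b:-b[0])
def masks(d):
    h=cv2.cvtColor(d["frame"],cv2.COLOR_BGR2HSV);H,S,V=h[...,0],h[...,1],h[...,2]
    return dict(orange=(H>5)&(H<20)&(S>150)&(V>120),blue=(H>105)&(H<130)&(S>150)&(V>80),white=(S<50)&(V>130))
def line(p):
    vx,vy,x,y=cv2.fitLine(p[:,:2].astype(np.float32),cv2.DIST_HUBER,0,.01,.01).ravel();return np.array([x,y]),np.array([vx,vy])
E
python3 - <<'E'
from h import *
import pickle
np.set_printoptions(precision=1,suppress=True)
for n in("top","side"):
    d=pickle.load(open(n+"0.pkl","rb"));M=masks(d);print("==",n)
    for c in("orange","blue"):
        for a,ce,m in blobs(M[c]):
            P=depth(d,pix(m));print(c,a,ce,"depth mean",P.mean(0),"min",P.min(0),"max",P.max(0), "plane84",plane(d,[ce],84)[0])
    for a,ce,m in blobs(M["white"],100):
        P=depth(d,pix(m));p=plane(d,pix(m),12);print("white",a,ce,np.median(P,0),cv2.minAreaRect(p[:,:2].astype(np.float32)))
E
```

```text
== top
orange 168 (np.float64(136.2), np.float64(176.4)) depth mean [628.2 271.   84.9] min [621.7 240.4  69.3] max [635.1 292.9  98.9] plane84 [628.4 271.2  84. ]
orange 71 (np.float64(334.8), np.float64(172.8)) depth mean [ 635.2 -150.9   16.2] min [ 623.3 -166.3    0.2] max [ 648.3 -140.6   21.7] plane84 [ 625.  -135.9   84. ]
blue 171 (np.float64(136.4), np.float64(239.8)) depth mean [498.8 270.   84.1] min [489.4 240.2  -1. ] max [505.2 324.2  99.3] plane84 [498.8 270.1  84. ]
blue 171 (np.float64(171.5), np.float64(289.3)) depth mean [399.  199.3  83.9] min [378.7 177.5  12.8] max [423.1 224.8 100.6] plane84 [399.  199.2  84. ]
white 24154 (np.float64(242.4), np.float64(23.3)) [1486.4  110.  -749.2] ((1007.732666015625, 22.20391845703125), (1300.1485595703125, 161.3417510986328), 88.24524688720703)
white 6257 (np.float64(168.0), np.float64(233.7)) [512.5 224.1  12.2] ((508.771484375, 226.2658233642578), (290.08074951171875, 118.91234588623047), 0.005131102167069912)
white 1030 (np.float64(368.9), np.float64(232.2)) [ 486.5 -204.2   16.9] ((502.4809875488281, -222.18475341796875
[... 4301 characters left out ...]
4), 88.94895935058594)
white 160 (np.float64(132.8), np.float64(336.6)) [602.4 407.9  -0.6] ((596.248046875, 421.68743896484375), (108.9371337890625, 10.516531944274902), 89.76431274414062)
white 132 (np.float64(466.4), np.float64(231.0)) [ 192.4 -228.8   -1.2] ((193.84449768066406, -223.8816375732422), (15.407552719116211, 92.30766296386719), 3.2492260932922363)
white 127 (np.float64(245.0), np.float64(369.1)) [393.  331.   -0.9] ((388.5782775878906, 329.924072265625), (70.7378921508789, 12.352232933044434), 84.3503646850586)
white 113 (np.float64(67.7), np.float64(265.0)) [831.9 393.   -0.4] ((822.302490234375, 393.4915466308594), (75.83383178710938, 13.637877464294434), 89.94148254394531)
```

```bash
cat >> h.py <<'E'
def tube(d,region,z=9,want=None):
    """legs on plane z; returns band-end,corner,yaw,angle,origin,grip (world xy)"""
    M=masks(d);x0,y0,x1,y1=region
    m=np.zeros(M["white"].shape,bool);m[y0:y1,x0:x1]=(M["white"]|M["orange"])[y0:y1,x0:x1]
    m=blobs(m)[0][2];P=plane(d,pix(m),z)[:,:2]
    ob=plane(d,pix(m&M["orange"]),z)[:,:2].mean(0)
    c=P[np.argmax(np.linalg.norm(P-ob,axis=1))] # far end
    r=np.linalg.norm(P-ob,axis=1);f=np.linalg.norm(P-c,axis=1)
    a,u=line(P[r<140]);b,v=line(P[f<80])
    if u@(a-ob)<0:u=-u
    if v@(c-b)<0:v=-v
    s=np.linalg.solve(np.c_[u,-v],b-a);co=a+s[0]*u
    end=a+((P-a)@u).min()*u
    n=np.array([-u[1],u[0]])
    return dict(end=end,corner=co,length=np.linalg.norm(co-end),yaw=np.degrees(np.arctan2(u[1],u[0])),yaw2=np.degrees(np.arctan2(v[1],v[0]))-50,grip=co-100*u,origin=co-45*u+20*n)
E
python3 - <<'E'
from h import *
import pickle
np.set_printoptions(precision=1,suppress=True)
d=pickle.load(open("top0.pkl","rb"))
for k,v in tube(d,(320,160,430,280)).items():print(k,np.round(v,1))
# V profiles: near vs cross coordinate
for n in("top","side"):
    d=pickle.load(open(n+"0.pkl","rb"));M=masks(d)
    for nm,c0 in(("orange",(628,270)),("blue",(499,270)),("blue",(401,201))):
        P=depth(d,pix(M[nm]));P=P[(np.linalg.norm(P[:,:2]-c0,axis=1)<40)&(P[:,2]>66)]
        a=np.radians(50) if c0[0]==401 else 0
        t=np.array([np.cos(a),np.sin(a)]);w=np.array([-t[1],t[0]])
        q=P[:,:2]@w-np.array(c0)@w; al=P[:,:2]@t-np.array(c0)@t
        z=[(int(b),round(P[(q>=b)&(q<b+4),2].min(),0),round(np.median(P[(q>=b)&(q<b+4),2]),0)) for b in range(-32,32,4) if ((q>=b)&(q<b+4)).any()]
        print(n,nm,"along 5/95",np.percentile(al,[5,50,95]),"prof",z)
E
```

```text
end [ 652.9 -147.3]
corner [ 464.  -213.8]
length 200.3
yaw -160.6
yaw2 -160.9
grip [ 558.3 -180.6]
origin [ 513.1 -217.7]
top orange along 5/95 [-5.7  0.1  6.6] prof [(-32, np.float64(95.0), np.float64(97.0)), (-28, np.float64(94.0), np.float64(95.0)), (-24, np.float64(90.0), np.float64(92.0)), (-20, np.float64(86.0), np.float64(87.0)), (-16, np.float64(82.0), np.float64(84.0)), (-12, np.float64(71.0), np.float64(77.0)), (-8, np.float64(70.0), np.float64(71.0)), (-4, np.float64(69.0), np.float64(73.0)), (0, np.float64(73.0), np.float64(76.0)), (4, np.float64(75.0), np.float64(80.0)), (8, np.float64(82.0), np.float64(85.0)), (12, np.float64(88.0), np.float64(90.0)), (16, np.float64(89.0), np.float64(95.0)), (20, np.float64(94.0), np.float64(96.0))]
top blue along 5/95 [-6.  -0.2  5.5] prof [(-32, np.float64(93.0), np.float64(95.0)), (-28, np.float64(95.0), np.float64(96.0)), (-24, np.float64(92.0), np.float64(93.0)), (-20, np.float64(86.0), np.float64(89.0)), (-16, np.float64(81.0), np.float64(82.0)), (-12, np.float64(75.0), np.float64(78.0)), (-8, np.float64(71.0), np.float64(73.0))
[... 2088 characters left out ...]
9.0), np.float64(93.0)), (20, np.float64(94.0), np.float64(95.0))]
side blue along 5/95 [-6.4 -0.5  5.5] prof [(-28, np.float64(94.0), np.float64(95.0)), (-24, np.float64(89.0), np.float64(94.0)), (-20, np.float64(84.0), np.float64(89.0)), (-16, np.float64(78.0), np.float64(85.0)), (-12, np.float64(77.0), np.float64(81.0)), (-8, np.float64(72.0), np.float64(75.0)), (-4, np.float64(68.0), np.float64(71.0)), (0, np.float64(69.0), np.float64(72.0)), (4, np.float64(75.0), np.float64(77.0)), (8, np.float64(66.0), np.float64(81.0)), (12, np.float64(86.0), np.float64(87.0)), (16, np.float64(84.0), np.float64(91.0)), (20, np.float64(93.0), np.float64(95.0)), (24, np.float64(93.0), np.float64(94.0))]
```

The tube's grip point is at about (558,-181), yaw -160.7°. The fixture origin is about (504,247), yaw 180°. Moving to a point above the grip.

```bash
python3 -m creep '{"grip":[8.5,8.5,8.5,8.5,8.5,8.5,8.5,8.5],"linear":[[0,0,0],[3.0,-2.25,0.7],[3.0,-2.25,0.7],[3.0,-2.25,0.7],[3.0,-2.25,0.7],[3.0,-2.25,0.7],[3.0,-2.25,0.7],[3.0,-2.25,0.7]],"yaw":[3.6,0,0,0,0,0,0,0]}' 100
python3 -m creep '{"grip":[8.5,8.5,8.5,8.5,8.5,8.5,8.5,8.5],"linear":[[3.0,-2.25,1.5],[3.0,-2.25,1.5],[3.0,-2.25,1.5],[3.0,-2.25,1.5],[3.0,-2.25,1.5],[3.0,-2.25,1.5],[3.0,-2.25,1.5],[0,0,0]],"yaw":[0,0,0,0,0,0,0,0]}'
cat > st.py <<'E'
from station import r
import numpy as np
from scipy.spatial.transform import Rotation as R
np.set_printoptions(precision=2,suppress=True)
def st():
    s=r.get_state();M=R.from_quat(s["eef_rot"],scalar_first=True).as_matrix();s["M"]=M
    print("t",round(s["clock"],2),"p",s["position"],"x-ang",np.degrees(np.arctan2(M[1,0],M[0,0])).round(2),"zaxis",M[:,2],"F",s["contact_force"],"T",s["wrist_torque"],"open",round(s["opening"],1));return s
def togo(s,target): print("tool shift cm",s["M"].T@(np.array(target)-s["position"])/10)
E
python3 -c "
from st import *
togo(st(),[558.3,-180.6,75])"
```

```text
clock: 1.1
position: [409.3, -402.5, 254.4]
eef_rot: [-0.0, 0.986, 0.168, -0.0]
contact_force: [1.1, 0.8, -0.4]
opening: 84.9
clock: 2.1
position: [556.1, -181.7, 148.4]
eef_rot: [-0.001, 0.985, 0.17, -0.001]
contact_force: [-1.0, -0.0, -0.4]
opening: 85.0
t 2.1 p [ 556.11 -181.71  148.36] x-ang 19.62 zaxis [-0.  0. -1.] F [-0.97 -0.02 -0.41] T [ 0.01  0.03 -0.01] open 85.0
tool shift cm [ 0.25 -0.01  7.34]
```

```bash
python3 -m creep '{"grip":[8.5,8.5,8.5,8.5,8.5,8.5,8.5,8.5],"linear":[[0.25,0,1.2],[0,0,1.5],[0,0,1.5],[0,0,1.5],[0,0,1.1],[0,0,0.5],[0,0,0],[0,0,0]],"yaw":[0,0,0,0,0,0,0,0]}' 100
python3 -m creep '{"grip":[4,3,2,1,0.5,0.5,0.5,0.5],"linear":[[0,0,0],[0,0,0],[0,0,0],[0,0,0],[0,0,0],[0,0,0],[0,0,0],[0,0,0]],"yaw":[0,0,0,0,0,0,0,0]}' 100
python3 -c "
from st import *
st()"
```

```text
clock: 3.1
position: [557.6, -184.9, 77.3]
eef_rot: [0.0, 0.986, 0.168, 0.0]
contact_force: [0.8, -0.6, 1.1]
opening: 84.7
clock: 4.1
position: [557.4, -184.6, 77.4]
eef_rot: [-0.0, 0.986, 0.168, 0.0]
contact_force: [-1.6, 0.4, 7.3]
opening: 13.9
t 4.1 p [ 557.37 -184.62   77.42] x-ang 19.29 zaxis [ 0.  0. -1.] F [-1.58  0.36  7.34] T [ 0.32  0.33 -0.18] open 13.9
```

```bash
python3 -c "
from st import *
import cv2
s=st()
a=r.snapshot('side')['frame'][90:230,250:440];b=r.snapshot('top')['frame'][150:290,300:490]
cv2.imwrite('pics/g1.png',cv2.resize(np.vstack([a,b]),None,fx=2.1,fy=2.1,interpolation=2))"
```

```text
t 4.1 p [ 557.37 -184.62   77.42] x-ang 19.29 zaxis [ 0.  0. -1.] F [-1.58  0.36  7.34] T [ 0.32  0.33 -0.18] open 13.9
```

View pics/g1.png

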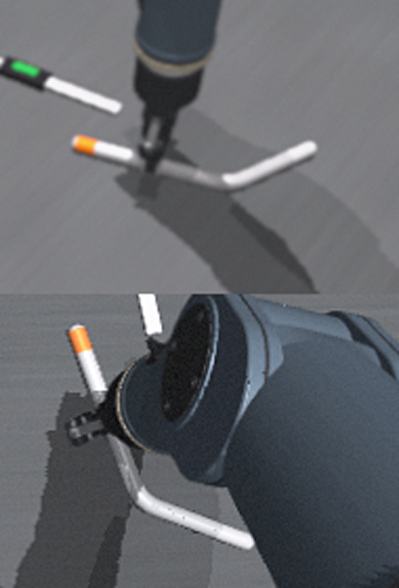

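The side crop shows the fingers on the tube at about (155,150), with the tube still flat. An opening of 13.9 mm on an 18 mm tube suggests the tips are pinching above its axis. I'll open, go lower and close again.

```bash
python3 -m creep '{"grip":[4,4,4,4,4,4,0.5,0.5],"linear":[[0,0,0],[0,0,0],[0,0,0],[0,-0.1,0.3],[0,-0.1,0.3],[0,0,0],[0,0,0],[0,0,0]],"yaw":[0,0,0,0,0,0,0,0]}' 100
python3 -c "
from st import *
st()"
python3 -m creep '{"grip":[0.5,0.5,0.5,0.5,0.5,0.5,0.5,0.5],"linear":[[0,0,0],[0,0,0],[0,0,0],[0,0,0],[0,0,0],[0,0,0],[0,0,0],[0,0,0]],"yaw":[0,0,0,0,0,0,0,0]}' 100
python3 -c "
from st import *
st()"
```

```text
clock: 5.2
position: [558.4, -183.9, 73.2]
eef_rot: [0.001, 0.986, 0.167, 0.002]
contact_force: [-2.3, -0.7, 24.9]
opening: 14.5
t 5.2 p [ 558.38 -183.87   73.22] x-ang 19.26 zaxis [ 0. -0. -1.] F [-2.3  -0.75 24.92] T [-0.03  0.46 -0.18] open 14.5
clock: 6.2
position: [558.4, -183.9, 73.2]
eef_rot: [0.001, 0.986, 0.167, 0.002]
contact_force: [-0.9, -1.1, 24.7]
opening: 14.6
t 6.2 p [ 558.37 -183.85   73.25] x-ang 19.25 zaxis [ 0. -0. -1.] F [-0.91 -1.06 24.66] T [-0.07  0.39 -0.14] open 14.6
```

The tips are now bearing on the table with 25 N, so the grasp is low enough. I'll lift and check.

```bash
python3 -m creep '{"grip":[0.5,0.5,0.5,0.5,0.5,0.5,0.5,0.5],"linear":[[0,0,-0.3],[0,0,-0.5],[0,0,-1.5],[0,0,-3],[0,0,-3],[0,0,-3],[0,0,-2],[0,0,0]],"yaw":[0,0,0,0,0,0,0,0]}' 100
python3 -c "
from st import *
import cv2
s=st()
a=r.snapshot('side')['frame'][60:230,250:440];b=r.snapshot('top')['frame'][140:310,300:490]
cv2.imwrite('pics/g2.png',cv2.resize(np.hstack([a,b]),None,fx=2.1,fy=2.1,interpolation=2))"
```

```text
clock: 7.2
position: [557.3, -183.1, 205.8]
eef_rot: [0.001, 0.986, 0.168, 0.001]
contact_force: [0.1, -0.0, -3.6]
opening: 14.3
t 7.2 p [ 557.25 -183.08  205.76] x-ang 19.31 zaxis [ 0. -0. -1.] F [ 0.14 -0.03 -3.59] T [ 0.1  -0.1  -0.03] open 14.3
```

View pics/g2.png

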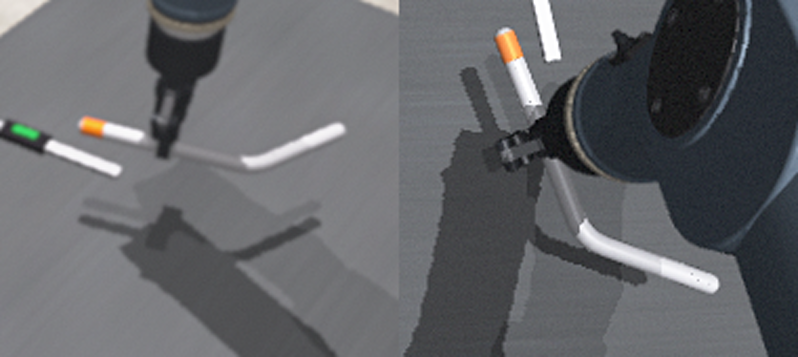

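The tube is held and lifted: band at (90,127), far end at (340,130) in the left (side) crop. I'll measure its attitude from depth.

```bash
cat > held.py <<'E'
from st import *
from h import *
def held(d,zlo,zhi,xy,rad=230):
    M=masks(d);m=M["white"]|M["orange"];uv=pix(m);uv=uv[d["z_map"][uv[:,1],uv[:,0]]>0]
    P=depth(d,uv);o=M["orange"][uv[:,1],uv[:,0]]
    k=(P[:,2]>zlo)&(P[:,2]<zhi)&(np.linalg.norm(P[:,:2]-xy,axis=1)<rad);return P[k],o[k]
def report(name,zlo,zhi,s):
    d=r.snapshot(name);P,o=held(d,zlo,zhi,s["position"][:2])
    M=s["M"];L=(P-s["position"])@M   # tool coords; tube dir (band->bend) = -x
    u=-L[:,0]; lat=L[:,1]; dep=L[:,2]
    print(name,len(P))
    for a,b in((-110,-90),(-90,-70),(-70,-50),(-50,-30),(30,50),(50,70),(70,90)):
        k=(u>=a)&(u<b)&(abs(lat)<16)
        if k.sum()>5:print(" along",a,b,"lat",np.median(lat[k]).round(1),"depth med/5%",np.median(dep[k]).round(1),np.percentile(dep[k],10).round(1),k.sum())
    k=abs(lat)<16;print(" band end along 1%",np.percentile(u[k],1).round(1),"orange mean",L[o].mean(0))
    kk=abs(lat)>40;print(" short leg: u,|lat|,dep near",np.median(L[kk&(abs(lat)<70)],0),"far",np.median(L[kk&(abs(lat)>80)],0))
E
python3 -c "
from held import *
s=st()
report('side',90,190,s);report('top',90,190,s)"
```

```text
t 7.3 p [ 556.32 -182.76  203.61] x-ang 19.31 zaxis [-0.  0. -1.] F [ 0.44 -0.63 -2.55] T [ 0.08 -0.1   0.01] open 14.4
side 670
 along -110 -90 lat -4.7 depth med/5% 58.9 55.6 15
 along -90 -70 lat -6.7 depth med/5% 59.2 55.3 38
 along -70 -50 lat -6.1 depth med/5% 57.5 54.3 53
 along -50 -30 lat -5.9 depth med/5% 57.8 55.1 54
 along 30 50 lat -4.3 depth med/5% 57.5 55.6 38
 along 50 70 lat -4.5 depth med/5% 58.0 54.7 41
 along 70 90 lat -4.1 depth med/5% 58.1 56.7 43
 band end along 1% -99.1 orange mean [84.48 -5.26 59.58]
 short leg: u,|lat|,dep near [-151.33   54.79   60.05] far [-176.38   84.71   60.18]
top 1087
 along -110 -90 lat -0.5 depth med/5% 56.5 54.7 28
 along -90 -70 lat -3.2 depth med/5% 56.4 54.4 77
 along -70 -50 lat -1.0 depth med/5% 56.3 54.3 98
 along -50 -30 lat -1.4 depth med/5% 56.7 54.5 99
 along 30 50 lat -0.9 depth med/5% 56.3 54.9 30
 along 50 70 lat -1.3 depth med/5% 56.3 54.7 29
 along 70 90 lat 0.0 depth med/5% 56.4 55.2 43
 band end along 1% -98.3 orange mean [82.9  -0.93 56.6 ]
 short leg: u,|lat|,dep near [-146.03   55.06   58.58] far [-172.93   86.89   59.4 ]
```

The tube is level in the jaws and the grip point is at the TCP within about 1 mm. Next I'll turn 19.3° and carry it to above the fixture.

```bash
python3 -m creep '{"grip":[0.5,0.5,0.5,0.5,0.5,0.5,0.5,0.5],"linear":[[0,0,0],[0,0,0],[0,0,0],[0,-3.5,0],[0,-4.5,0],[0,-4.5,0],[0,-4.5,0],[0,-4.5,0]],"yaw":[6,7,6.3,0,0,0,0,0]}' 100
python3 -m creep '{"grip":[0.5,0.5,0.5,0.5,0.5,0.5,0.5,0.5],"linear":[[0,-4.5,0],[0,-4.5,0],[0,-4.5,0],[0,-4.5,0],[0,-3.5,0],[0,-1.4,0],[0,0,0],[0,0,0]],"yaw":[0,0,0,0,0,0,0,0]}' 100
python3 -c "
from held import *
import cv2
s=st();togo(s,[559,266,149])
report('side',110,190,s);report('top',110,190,s)
d=r.snapshot('top')
a=r.snapshot('side')['frame'][160:360,120:340];b=d['frame'][130:330,60:280]
cv2.imwrite('pics/h1.png',cv2.resize(np.hstack([a,b]),None,fx=1.8,fy=1.8,interpolation=2))"
```

```text
clock: 8.4
position: [556.2, 33.5, 202.9]
eef_rot: [0.0, 1.0, 0.0, -0.001]
contact_force: [0.8, -0.6, -2.6]
opening: 14.7
clock: 9.4
position: [556.9, 259.0, 203.6]
eef_rot: [0.001, 1.0, -0.001, -0.0]
contact_force: [-0.4, -0.5, -2.7]
opening: 14.2
t 9.4 p [556.87 259.01 203.63] x-ang -0.11 zaxis [-0. -0. -1.] F [-0.42 -0.46 -2.75] T [-0.02 -0.16 -0.  ] open 14.2
tool shift cm [ 0.21 -0.71  5.46]
side 1333
 along -110 -90 lat -6.8 depth med/5% 59.5 54.9 10
 along -90 -70 lat -6.4 depth med/5% 58.1 54.6 37
 along -70 -50 lat -6.3 depth med/5% 57.5 54.6 26
 along -50 -30 lat -7.5 depth med/5% 60.0 57.2 18
 along 30 50 lat -4.5 depth med/5% 57.7 55.3 110
 along 50 70 lat -5.0 depth med/5% 58.6 56.3 116
 along 70 90 lat -4.2 depth med/5% 59.1 56.9 106
 band end along 1% -91.0 orange mean [83.77 -3.38 58.65]
 short leg: u,|lat|,dep near [-149.92   54.69   60.  ] far [-177.13   85.95   60.97]
top 1159
 along -110 -90 lat 3.3 depth med/5% 55.9 53.8 30
 along -90 -70 lat 6.1 depth med/5% 55.8 53.3 77
 along -70 -50 lat 4.4 depth med/5% 55.8 53.5 96
 along -50 -30 lat 3.1 depth med/5% 55.7 53.8 101
 along 30 50 lat 1.4 depth med/5% 56.4 54.8 78
 along 50 70 lat 1.5 depth med/5% 56.6 54.8 80
 along 70 90 lat 1.2 depth med/5% 56.6 55.0 81
 band end along 1% -98.5 orange mean [82.2   3.74 55.94]
 short leg: u,|lat|,dep near [-144.46   54.13   57.99] far [-172.21   89.18   59.06]
```

View pics/h1.png

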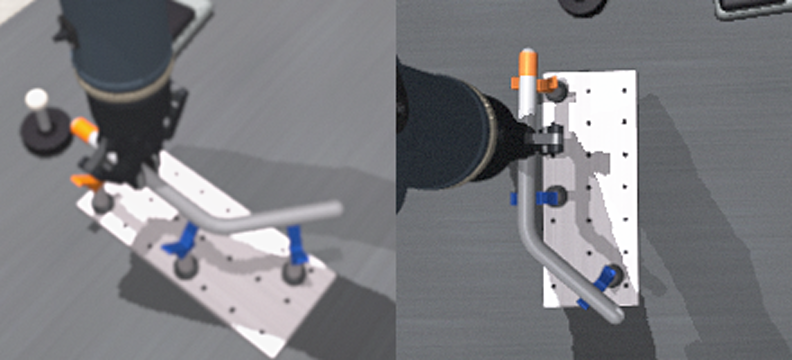

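The tube hangs over the three Vs with the band at the orange rest, offset a few mm. I'll correct that and lower partway.

```bash
python3 -m creep '{"grip":[0.5,0.5,0.5,0.5,0.5,0.5,0.5,0.5],"linear":[[0.1,-0.4,0],[0.1,-0.4,0],[0,0,1],[0,0,1],[0,0,1],[0,0,0.6],[0,0,0],[0,0,0]],"yaw":[0,0,0,0,0,0,0,0]}' 100
python3 -c "
from held import *
import cv2
s=st();togo(s,[559,267,149])
report('top',85,160,s)
d=r.snapshot('top')
a=r.snapshot('side')['frame'][190:330,150:320];b=d['frame'][140:320,100:220]
cv2.imwrite('pics/h2.png',np.hstack([cv2.resize(a,(510,420),interpolation=2),cv2.resize(b,(280,420),interpolation=2)]))"
```

```text
clock: 10.6
position: [558.8, 269.1, 168.1]
eef_rot: [-0.0, 1.0, -0.0, 0.0]
contact_force: [-0.1, -0.0, -2.7]
opening: 14.4
t 10.6 p [558.81 269.1  168.14] x-ang -0.0 zaxis [ 0.  0. -1.] F [-0.14 -0.03 -2.73] T [ 0.09 -0.2   0.  ] open 14.4
tool shift cm [0.02 0.21 1.91]
top 1158
 along -110 -90 lat 3.4 depth med/5% 56.9 54.7 26
 along -90 -70 lat 5.8 depth med/5% 55.7 53.7 71
 along -70 -50 lat 3.9 depth med/5% 55.9 53.8 98
 along -50 -30 lat 3.5 depth med/5% 56.3 54.1 83
 along 30 50 lat 1.5 depth med/5% 56.6 54.8 70
 along 50 70 lat 1.9 depth med/5% 56.8 54.9 69
 along 70 90 lat 2.2 depth med/5% 57.2 55.3 71
 band end along 1% -98.4 orange mean [76.55  1.54 64.55]
 short leg: u,|lat|,dep near [-144.75   54.45   58.08] far [-172.37   88.85   58.91]
```

View pics/h2.png

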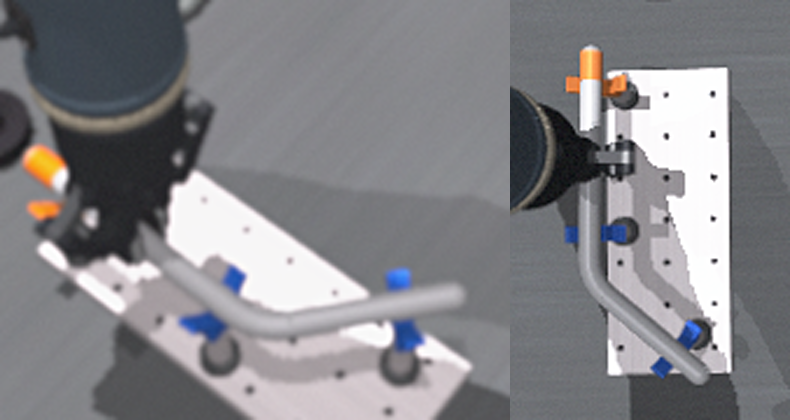

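The tube now looks centred over all three Vs. Lowering slowly.

```bash
python3 -m creep '{"grip":[0.5,0.5,0.5,0.5,0.5,0.5,0.5,0.5],"linear":[[0,0.1,0.3],[0,0,0.3],[0,0,0.3],[0,0,0.3],[0,0,0.2],[0,0,0.1],[0,0,0],[0,0,0]],"yaw":[0,0,0,0,0,0,0,0]}' 100
python3 -c "
from st import *
st()"
```

```text
clock: 11.75
position: [558.7, 268.1, 153.0]
eef_rot: [-0.0, 1.0, 0.0, 0.0]
contact_force: [0.0, -0.3, -2.4]
opening: 14.0
t 11.75 p [558.66 268.13 152.98] x-ang 0.01 zaxis [ 0.  0. -1.] F [ 0.   -0.32 -2.43] T [ 0.03 -0.16  0.02] open 14.0
```

```bash
python3 -m creep '{"grip":[0.5,0.5,0.5,0.5,0.5,0.5,0.5,0.5],"linear":[[0,0,0.1],[0,0,0.1],[0,0,0],[0,0,0.1],[0,0,0],[0,0,0],[0,0,0],[0,0,0]],"yaw":[0,0,0,0,0,0,0,0]}' 100
python3 -c "
from st import *
st()"
```

```text
clock: 12.75
position: [558.6, 268.1, 149.9]
eef_rot: [-0.0, 1.0, 0.0, 0.0]
contact_force: [-0.3, -0.2, -1.8]
opening: 14.0
t 12.75 p [558.63 268.1  149.93] x-ang 0.01 zaxis [ 0.  0. -1.] F [-0.34 -0.19 -1.81] T [-0.04 -0.17  0.05] open 14.0
```

Slight unloading, first contact. Going on by 0.5 mm steps.

```bash
python3 -m creep '{"grip":[0.5,0.5,0.5,0.5,0.5,0.5,0.5,0.5],"linear":[[0,0,0.05],[0,0,0.05],[0,0,0],[0,0,0.05],[0,0,0],[0,0,0],[0,0,0],[0,0,0]],"yaw":[0,0,0,0,0,0,0,0]}' 100
python3 -c "
from st import *
st()"
```

```text
clock: 13.75
position: [558.7, 268.1, 148.6]
eef_rot: [-0.0, 1.0, 0.0, 0.0]
contact_force: [-1.0, -1.1, 5.3]
opening: 14.8
t 13.75 p [558.67 268.1  148.62] x-ang 0.01 zaxis [ 0.  0. -1.] F [-1.05 -1.15  5.33] T [-0.11  0.3   0.15] open 14.8
```

```bash
python3 -m creep '{"grip":[0.5,0.5,1.6,2.0,2.4,2.8,3.2,3.2],"linear":[[0,0,0],[0,0,0],[0,0,0],[0,0,0],[0,0,0],[0,0,0],[0,0,0],[0,0,0]],"yaw":[0,0,0,0,0,0,0,0]}' 20
python3 -c "
from held import *
import cv2
s=st()
report('top',80,130,s)
d=r.snapshot('top')
a=r.snapshot('side')['frame'][190:330,150:320];b=d['frame'][140:320,100:220]
cv2.imwrite('pics/h3.png',np.hstack([cv2.resize(a,(510,420),interpolation=2),cv2.resize(b,(280,420),interpolation=2)]))"
```

```text
clock: 14.75
position: [558.6, 268.1, 148.4]
eef_rot: [-0.0, 1.0, 0.0, -0.0]
contact_force: [0.3, -0.2, 0.4]
opening: 32.2
t 14.75 p [558.63 268.12 148.39] x-ang 0.01 zaxis [-0.  0. -1.] F [ 0.27 -0.16  0.44] T [0.   0.02 0.01] open 32.2
top 1215
 along -110 -90 lat 4.5 depth med/5% 57.9 54.9 23
 along -90 -70 lat 5.6 depth med/5% 57.2 54.4 91
 along -70 -50 lat 3.3 depth med/5% 57.0 54.3 108
 along -50 -30 lat 3.7 depth med/5% 56.8 54.2 88
 along 30 50 lat 2.0 depth med/5% 55.4 54.0 65
 along 50 70 lat 2.6 depth med/5% 56.1 54.0 72
 along 70 90 lat 2.5 depth med/5% 55.8 53.9 72
 band end along 1% -98.3 orange mean [75.06  0.17 57.07]
 short leg: u,|lat|,dep near [-141.96   53.93   56.44] far [-172.96   89.66   57.07]
```

View pics/h3.png

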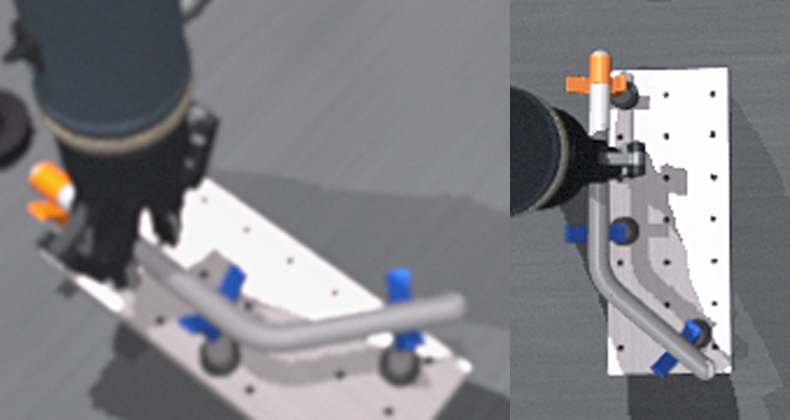

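Released. The tube lies in all three Vs, level to under 1 mm by depth, with its axis at about 85 mm. I'll open wider and retreat straight up, then back.

```bash
python3 -m creep '{"grip":[5,6,6,6,6,6,6,6],"linear":[[0,0,0],[0,0,0],[0,0,-0.5],[0,0,-1.5],[0,0,-3],[0,0,-4],[0,0,-4],[0,0,-4]],"yaw":[0,0,0,0,0,0,0,0]}'
python3 -m creep '{"grip":[6,6,6,6,6,6,6,6],"linear":[[0,4,0],[0,4,0],[0,4,0],[0,4,0],[0,4,0],[0,4,0],[0,4,0],[0,0,0]],"yaw":[0,0,0,0,0,0,0,0]}'
python3 -c "
from held import *
import cv2
s=st()
d=r.snapshot('top');e=r.snapshot('side')
for n,x in(('top',d),('side',e)):
    P,o=held(x,80,96.5,np.array([504,247]),200)
    F=(P-[504,246.8,75])*[-1,-1,1]
    for nm,c,a in(('p1',(-125,-20),0),('p1b',(-100,-20),0),('mid',(-60,-20),0),('p2',(5,-20),0),('p3',(103,49),50)):
        t=np.array([np.cos(np.radians(a)),np.sin(np.radians(a))]);w=np.array([-t[1],t[0]])
        q=F[:,:2]-c;k=(abs(q@t)<10)&(abs(q@w)<15)
        if k.sum()>3:print(n,nm,k.sum(),'cross',np.median(q[k]@w).round(1),'axis z',(np.percentile(F[k,2],92)+75-9).round(1))
    k=abs(F[:,1]+20)<12;print(' min x',np.percentile(F[k,0],1).round(1),'(want -155)')
a=e['frame'][190:330,150:320];b=d['frame'][140:320,100:220]
cv2.imwrite('pics/h4.png',np.hstack([cv2.resize(a,(510,420),interpolation=2),cv2.resize(b,(280,420),interpolation=2)]))"
```

```text
clock: 15.9
position: [558.5, 267.9, 321.1]
eef_rot: [-0.0, 1.0, 0.0, 0.001]
contact_force: [-0.1, 0.4, 0.4]
opening: 59.8
clock: 16.9
position: [558.4, -16.0, 319.8]
eef_rot: [0.001, 1.0, -0.003, 0.001]
contact_force: [0.0, 1.0, -0.2]
opening: 60.1
t 16.9 p [558.36 -15.96 319.8 ] x-ang -0.33 zaxis [ 0. -0. -1.] F [ 0.01  1.03 -0.17] T [ 0.03 -0.03 -0.03] open 60.1
top p1 113 cross 1.1 axis z 85.1
top p1b 85 cross 2.8 axis z 85.8
top mid 89 cross 3.1 axis z 85.5
top p2 81 cross 2.1 axis z 85.7
top p3 87 cross 1.8 axis z 85.2
 min x -148.8 (want -155)
side p1 87 cross -3.4 axis z 83.5
side p1b 85 cross -4.9 axis z 84.3
side mid 88 cross -4.9 axis z 84.2
side p2 99 cross -4.6 axis z 84.2
side p3 103 cross -5.0 axis z 84.2
 min x -144.6 (want -155)
```

View pics/h4.png

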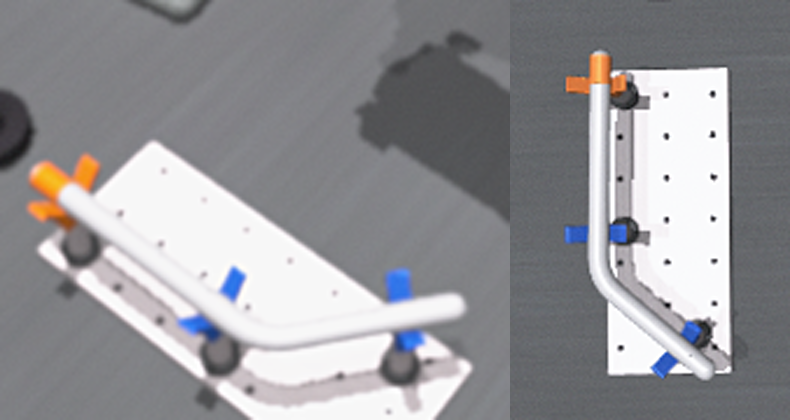

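All three points sit at equal height (84.2 mm in the side view, 85.5 mm in the top view). One reading needs checking: the band-end extent read 6 mm short. I'll verify with a fitted corner, and check the bystanders.

```bash
python3 -c "
from held import *
import pickle
for n in('top','side'):
    d=r.snapshot(n);d0=pickle.load(open(n+'0.pkl','rb'))
    M=masks(d);m=(M['white']|M['orange'])&(d['z_map']>0);uv=pix(m);P=depth(d,uv)
    k=(P[:,2]>79)&(P[:,2]<103)&(np.linalg.norm(P[:,:2]-[504,247],axis=1)<210)
    uv=uv[k];Q=plane(d,uv,84.)[:,:2];F=(Q-[504,246.8])*-1
    A=F[(F[:,0]>-100)&(F[:,0]<-20)&(abs(F[:,1]+20)<15)];t=np.array([.643,.766]);w=np.array([-.766,.643])
    G=F-[45,-20];B=F[(G@t>50)&(G@t<120)&(abs(G@w)<20)]
    a,u=line(A);b,v=line(B);s=np.linalg.solve(np.c_[u,-v],b-a);co=a+s[0]*u;u=u*np.sign(u[0]);v=v*np.sign(v[0])
    e=F[(abs(F[:,1]+20)<7)][:,0].min()
    print(n,'corner',co,'want 45,-20; yaw',np.degrees(np.arctan2(u[1],u[0])),'leg2',np.degrees(np.arctan2(v[1],v[0])),'end',e,'p1',co-170*u,'p2',co-40*u,'p3',co+90*v)
    # V edges now, orange/blue pixels on plane 98 beside tube
    df=cv2.absdiff(d['frame'],d0['frame']).max(2)>60
    print([ (a,c) for a,c,_ in blobs(df,40)])
"
```

```text
top corner [ 44.36 -19.71] want 45,-20; yaw 0.27806678 leg2 49.11599 end -156.38397540767141 p1 [-125.64  -20.54] p2 [  4.36 -19.91] p3 [103.26  48.33]
[(np.int32(2230), (np.float64(335.3), np.float64(126.0))), (np.int32(1455), (np.float64(149.5), np.float64(239.0))), (np.int32(1440), (np.float64(418.2), np.float64(131.0))), (np.int32(1034), (np.float64(365.3), np.float64(226.3))), (np.int32(634), (np.float64(255.1), np.float64(222.6))), (np.int32(591), (np.float64(227.7), np.float64(223.1))), (np.int32(517), (np.float64(250.4), np.float64(115.5))), (np.int32(450), (np.float64(474.9), np.float64(375.9))), (np.int32(381), (np.float64(281.6), np.float64(115.8))), (np.int32(348), (np.float64(148.4), np.float64(209.9))), (np.int32(97), (np.float64(257.4), np.float64(131.7))), (np.int32(45), (np.float64(452.8), np.float64(222.3)))]
side corner [ 44.68 -22.68] want 45,-20; yaw -0.14135762 leg2 49.702747 end -153.75838047556658 p1 [-125.32  -22.26] p2 [  4.68 -22.58] p3 [102.89  45.96]
[(np.int32(5215), (np.float64(293.0), np.float64(56.3))), (np.int32(1465), (np.float64(467.0), np.float64(348.1))), (np.int32(680), (np.float64(506.5), np.float64(153.1))), (np.int32(679), (np.float64(340.0), np.float64(167.5))), (np.int32(544), (np.float64(506.9), np.float64(254.2))), (np.int32(222), (np.float64(290.8), np.float64(293.4))), (np.int32(213), (np.float64(169.9), np.float64(252.6))), (np.int32(163), (np.float64(199.1), np.float64(290.1))), (np.int32(142), (np.float64(452.8), np.float64(330.7))), (np.int32(112), (np.float64(498.3), np.float64(340.2))), (np.int32(80), (np.float64(223.4), np.float64(293.6))), (np.int32(75), (np.float64(264.4), np.float64(316.2))), (np.int32(49), (np.float64(508.4), np.float64(303.0))), (np.int32(44), (np.float64(291.9), np.float64(312.5)))]
```

The fitted points are within 1 mm of their places in the top view and within about 3 mm in the side view. In the side view the trackball, caliper and ball stand haven't changed since the start. Handing in.

```bash
python3 -c "
from station import r
print(r.get_state()['clock'],r.sign_off())"
```

```text
the job is handed in; nothing more can be done
17.1 None
```

I placed the tube on the three V-rests with its orange-banded end on the orange rest, let go, backed the arm clear and handed the job in at 17.1 s. The sign-off gives no verdict.

**Grasp:** The first grip was about 4 mm too high and read 13.9 mm on the 18 mm tube. I opened, went lower and gripped again; this pressed the fingertips on the table with about 25 N. After lifting, the long leg was level in the jaws and the short leg drooped 2–3 mm.

**Set-down:** I lowered it in 0.5–1 mm steps at the end. Contact force was about 8 N before release.

**Last checks, tube released:**
- **Position:** The three marked points came out within about 1 mm of their places in the top view. They were within about 3 mm in the side view, mostly a common sideways offset.
- **Height:** The tube's axis was at 83.5–84.2 mm in the side view and 85.1–85.8 mm in the top view, against 84 mm wanted. It was level to about 0.7 mm in each.
- **Bystanders:** The side view shows no change at the trackball, caliper or ball stand. In the top view the arm partly hid the trackball.

**Checks that disagreed:**
- A rough depth reading put the banded end 6–10 mm short. The later outline fit put it within 1.5 mm, which I took as right.
- The two cameras differ by 2–3 mm sideways, about what their calibration allows.

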